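# Seal the cast in its storage case

## Task

Lay the lid loosely over the storage case under the photo light and let go of it, then press its corners fully home one at a time and crosswise (after the first corner the one diagonally opposite, then the remaining two) until the lid sits flat and sealed all round. Do not bump the light, and leave the jar, bottle and marker cup standing where they are.

Things in the scene. Friction and masses are not known exactly. Their poses are not given: they have to be found in the camera images.
- case: Rigid grey plastic storage case, open on top, fixed. Outside 160 (x) by 170 (y) by 75 mm high, walls 6 mm. Origin: centre of its underside, on the table; its -x side faces the robot, yaw varies. In each inside corner a 22 mm square black rubber gasket block stands up to 6 mm above the rim, so a loosely laid lid sits 5 to 6 mm proud.
- lid: Loose grey lid, 0.3 to 0.5 kg, lying right way up beside the case. Plate 174 (x) by 184 (y) by 6 mm; a 4 mm skirt hangs 20 mm below it and goes outside the case with 3 mm play each side, either way round by half a turn. Origin: centre of the skirt's lower edge; plate from z = 20 to 26 mm. Fully down, the plate lies on the rim and the origin is 55 mm above the table.
- lid_grip (a point): Middle of the lid's arched black grip bar, 55 mm above the lid's origin. The bar runs along the lid's x: 100 mm long, 14 mm wide (y), 48 to 62 mm above the lid's origin, open below (22 mm gap over the plate) but for a 12 mm foot at each end, centred 44 mm either side of the middle.
- lamp: Photo light between robot and case, fixed: black bar 40 (x) by 230 (y) by 16 mm thick, underside 208 mm above the table. Origin: on the table below the middle of the bar's edge farthest from the robot; x as the case's: bar x = -40 to 0 mm, 22 mm post, 243 mm tall, at x = -85 mm. It overhangs the case's two near corners: a gripper pointing straight down does not fit there, one with its wrist leaning away from the robot does.
- jar: White jar, 60 mm across, 100 mm tall, standing between case and lid; to be left alone. Origin: centre of its underside.
- marker_cup: White cup of markers, 68 mm across, about 142 mm tall with the markers; to be left alone. Origin: centre of its underside.
- bottle: White bottle, 64 mm across, 130 mm tall; to be left alone. Origin: centre of its underside.
- seat0 (a point): Point at rim height (75 mm above the table) at the centre of the case's near left gasket corner (x -65, y +70 mm in the case's frame). The place to press is straight above it, on top of the lid (81 mm above the table once the lid is down there).
- pad0 (a joint): How far the gasket block of the case's near left corner is pressed down, in m: 0 to 0.001 at the start, 0.006 when fully home. It yields to about 11 N and stays where it is pressed. Pressing one corner of the lid home rocks the opposite corner up by about as much.
- seat1 (a point): Point at rim height (75 mm above the table) at the centre of the case's far left gasket corner (x +65, y +70 mm in the case's frame). The place to press is straight above it, on top of the lid (81 mm above the table once the lid is down there).
- pad1 (a joint): How far the gasket block of the case's far left corner is pressed down, in m: 0 to 0.001 at the start, 0.006 when fully home. It yields to about 11 N and stays where it is pressed. Pressing one corner of the lid home rocks the opposite corner up by about as much.
- seat2 (a point): Point at rim height (75 mm above the table) at the centre of the case's far right gasket corner (x +65, y -70 mm in the case's frame). The place to press is straight above it, on top of the lid (81 mm above the table once the lid is down there).
- pad2 (a joint): How far the gasket block of the case's far right corner is pressed down, in m: 0 to 0.001 at the start, 0.006 when fully home. It yields to about 11 N and stays where it is pressed. Pressing one corner of the lid home rocks the opposite corner up by about as much.
- seat3 (a point): Point at rim height (75 mm above the table) at the centre of the case's near right gasket corner (x -65, y -70 mm in the case's frame). The place to press is straight above it, on top of the lid (81 mm above the table once the lid is down there).
- pad3 (a joint): How far the gasket block of the case's near right corner is pressed down, in m: 0 to 0.001 at the start, 0.006 when fully home. It yields to about 11 N and stays where it is pressed. Pressing one corner of the lid home rocks the opposite corner up by about as much.
- lidc0 (a point): Point on the underside of the lid's plate (z = 20 mm in the lid's frame) at x -65, y +70 mm in the lid's frame, below a small black disc on top (18 mm across, flush) that marks the spot to press; it comes to lie over a gasket corner.
- lidc1 (a point): Point on the underside of the lid's plate (z = 20 mm in the lid's frame) at x +65, y +70 mm in the lid's frame, below a small black disc on top (18 mm across, flush) that marks the spot to press; it comes to lie over a gasket corner.
- lidc2 (a point): Point on the underside of the lid's plate (z = 20 mm in the lid's frame) at x +65, y -70 mm in the lid's frame, below a small black disc on top (18 mm across, flush) that marks the spot to press; it comes to lie over a gasket corner.
- lidc3 (a point): Point on the underside of the lid's plate (z = 20 mm in the lid's frame) at x -65, y -70 mm in the lid's frame, below a small black disc on top (18 mm across, flush) that marks the spot to press; it comes to lie over a gasket corner.
Things that resemble listed ones, but are neither listed nor needed, are in the scene too. What is shaped like the case but purple is not meant.

How it is judged:
On the way, in this order (a step that is already met when the one before it is completed fails the run):
1. the lid lies loosely on the case, let go, with no corner pressed home yet (horizontal distance between lid and case below 0.007 m and angle between the x axis of lid and the x axis of case, either way round below 0.08 rad and angle between lid's own z axis and vertical below 0.15 rad and height (world z) of lid below 0.075 m and contact force between the fingers and lid below 0.5 N and not (value of joint pad0 above 0.0045 m) and not (value of joint pad1 above 0.0045 m) and not (value of joint pad2 above 0.0045 m) and not (value of joint pad3 above 0.0045 m)), for 0.2 s.
2. one corner is pressed home, the other three not yet (((value of joint pad0 above 0.0045 m and not (value of joint pad1 above 0.0045 m) and not (value of joint pad2 above 0.0045 m) and not (value of joint pad3 above 0.0045 m)) or (not (value of joint pad0 above 0.0045 m) and value of joint pad1 above 0.0045 m and not (value of joint pad2 above 0.0045 m) and not (value of joint pad3 above 0.0045 m)) or (not (value of joint pad0 above 0.0045 m) and not (value of joint pad1 above 0.0045 m) and value of joint pad2 above 0.0045 m and not (value of joint pad3 above 0.0045 m)) or (not (value of joint pad0 above 0.0045 m) and not (value of joint pad1 above 0.0045 m) and not (value of joint pad2 above 0.0045 m) and value of joint pad3 above 0.0045 m))), for 0.1 s.
3. the diagonally opposite corner is home too, the other two not yet (((value of joint each of pad0, pad2 above 0.0045 m and not (value of joint pad1 above 0.0045 m) and not (value of joint pad3 above 0.0045 m)) or (value of joint each of pad1, pad3 above 0.0045 m and not (value of joint pad0 above 0.0045 m) and not (value of joint pad2 above 0.0045 m)))), for 0.1 s.
4. a third corner is home, the fourth not yet (((not (value of joint pad0 above 0.0045 m) and value of joint each of pad1, pad2, pad3 above 0.0045 m) or (value of joint each of pad0, pad2, pad3 above 0.0045 m and not (value of joint pad1 above 0.0045 m)) or (value of joint each of pad0, pad1, pad3 above 0.0045 m and not (value of joint pad2 above 0.0045 m)) or (value of joint each of pad0, pad1, pad2 above 0.0045 m and not (value of joint pad3 above 0.0045 m)))), for 0.1 s.
5. all four corners are home (value of joint each of pad0, pad1, pad2, pad3 above 0.0045 m), for 0.1 s.
At the end, for the whole second after the job is handed in: The lid lies on the case the right way up and at rest, centred within 7 mm and in line within 0.08 rad; all four gasket corners are pressed down at least 4.5 of their 6 mm, and all four corners of the lid's plate lie within 2.5 mm of the rim (all of step 5 and horizontal distance between lid and case below 0.007 m and angle between the x axis of lid and the x axis of case, either way round below 0.08 rad and angle between lid's own z axis and vertical below 0.15 rad and height (world z) of each of lidc0, lidc1, lidc2, lidc3 below 0.0775 m and linear speed of lid below 0.01 m/s); the robot touches nothing.
It fails at once if the jar is moved more than 20 mm or tipped (distance of jar from where it was at the start of the episode above 0.02 m or angle between jar's own z axis and vertical above 0.3 rad).
It fails at once if the marker cup is moved more than 20 mm or tipped (distance of marker_cup from where it was at the start of the episode above 0.02 m or angle between marker_cup's own z axis and vertical above 0.3 rad).
It fails at once if the bottle is moved more than 20 mm or tipped (distance of bottle from where it was at the start of the episode above 0.02 m or angle between bottle's own z axis and vertical above 0.3 rad).
It fails at once if the light is bumped (over 10 N) (contact force between any of the arm, the fingers, lid and lamp above 10 N).
It also fails if it takes over 72 s, if anything falls off the work surface, if the arm or the gripper's body presses on something with over 40 N, if the wrist force passes 120 N, or if a joint passes its speed limit or range.

## Robot

A 6-joint arm with a two-finger parallel gripper is mounted at the origin on the work surface. World frame = base frame: x ahead of the robot, y to its left, z up, the work surface at z = 0. Lengths are in m, angles in rad, forces in N, time in s.
With the tool pointing down it reaches from about 0.4 to 0.825 m from the base axis. Payload 7 kg.
Tool frame: the origin (TCP) lies on the centre line of the jaws, within the pads' length; the fingertips stand 22 mm ahead of it and the grasp point (between the pads) lies 3 mm ahead of it (ctrl.nose_length is the distance from the TCP to the fingertips, in m); z points along the fingers, y is the line along which they close (so a half turn about z gives the same grasp; the last joint's range is limited). The gripper opens to 88 mm and grips with 3 to 60 N. Pads are 19 mm wide; open, the fingers measure 130 mm over their backs; the gripper's body (78 mm by 193 mm) begins 47 mm behind the grasp point.
Start: joints at [-0.965, 0.359, 0.012, 0, -1.224, -0.288], TCP at [0.211, -0.641, 0.249] pointing down, gripper open.
Joint ranges: [-3.07, 3.07], [-1.43, 2.12], [-1.02, 1.25], [-3.03, 1.67], [-3.05, -0], [-3.03, 3.03]. Speed limits (rad/s): [2.39, 2.39, 3.01, 3.14, 3.14, 3.14].

## Interface

Orientations are given as a rotation vector (axis times angle).
In Python, from rig import ctrl gives the robot as it stands. The module is installed in compiled form; this text tells all that it offers.
- The arm moves only by the shell command python3 -m jog 'ROWS' [FORCE]. ROWS is JSON, a list of rows, each a list of 3 entries, a list of its own where there are three numbers: the closure, from 0 (fully open) to 1 (shut), then the shift along the tool's x, y, z in m, then the turn about the tool's z in rad. In form: [[grip, [x, y, z], twist], ...]. A call has 1 to 10 rows; each row shifts and turns the commanded pose from where the row before left it, along the tool's axes as they then stand; what a row does not reach is not made up. A row lasts 1/8 s, in which the tool goes at most 62.5 mm and 10.7 degrees, less where a joint would pass 70% of its speed; a pose out of reach is approached as far as the arm can. A call with a gripper value outside its range is refused whole. The fingers move at their own pace and stop on an object; FORCE is the grip in N (left out, the last holds). Time passes only in rows, so rows that do not move let the fingers close. It gives the time, the measured TCP pose, the force and the opening at its end, in the units of the state.
- ctrl.get_obs(): the state, without advancing time (a new reading comes with each control period).
- ctrl.camera(name): name is "side" or "top" or "wrist"; returns a dict with "img" (480x640x3 uint8, red, green, blue), "z_map" (480x640 float32, m along the optical axis (not along the pixel's ray), 0 where there is no reading), "intrinsics" (3x3 intrinsics, pixels), "R" (3x3) and "t" (3): a world point X has camera coordinates R X + t; the wrist camera has in their place "T_tool_cam" (4x4, takes a point from camera to tool coordinates, whose origin is the TCP and whose axes are the flange's). Camera axes: x right, y down, z forward; pixel columns grow to the right and rows downward; lengths in m; the calibration is good to about 2 mm. A picture is of the moment at which its call begins: read the wrist's pose just before it.
- ctrl.job_done(): hands the job in, once; it reports no verdict.
Trained networks look in a picture, given as the dict that the camera call returned (one of the last four; its "shot" number tells which), for a name from the list of things; names that differ only in an ending like _2 or _b are one class to them, and where a whole thing is asked for, a point or a joint stands for the part that bears it (a point fixed in the world has none). Each returns a list of dicts, best first, with "conf" (0 to 1); they miss things now and then, are a little off and sometimes report something else, mostly with a low value. They report only what shows in the picture. A call takes as long as a camera call. They do not tell look-alikes from the thing itself.
- ctrl.spot_in(picture, name): "rect" ([left, top, right, bottom] in pixels, round what is visible of it).
- ctrl.masks_of(picture, name): "pixels" (480x640 bool, what is visible of it) and "rect" ([left, top, right, bottom] in pixels, round what is visible of it).
The state is a dict: "t": time; "joint_positions": joint angles; "qd": joint speeds; "effort": joint torques, N m; "tool_pos": TCP position; "ee_rot": TCP orientation; "contact_force": force on the tool from outside, world axes, zero at the start; "wrist_torque": the same for the moment, N m; "finger_gap": opening from 0.0 (shut) to 1.0 (fully open).
Only numpy, scipy, OpenCV 4.12 (cv2) and the standard library are available. Lean on these libraries where they do the work, as an engineer would, in place of code of your own. Each camera call takes 0.05 s, during which the arm holds its last target. There are 200 camera calls.

## Working session

There is one attempt and no reset: what is moved stays moved. The work goes in short steps, Python scripts to look and compute and a shell command to move; the robot and the scene stay as the last step left them, time stands still between calls to the robot, and variables do not carry over. Pictures are saved under pics/ and viewed, on a budget of 10 in all, crops included, one or two more only if the job needs it, and the job is handed in when it is done.

```bash
mkdir -p pics
cat > h.py <<'E'
import numpy as np,cv2
from rig import ctrl
from scipy.spatial.transform import Rotation as Ro
def pts(p,T=None):
    K=p["intrinsics"];z=p["z_map"];v,u=np.mgrid[:480,:640]
    c=np.stack([(u-K[0,2])/K[0,0]*z,(v-K[1,2])/K[1,1]*z,z],-1)
    if T is None: w=(c-p["t"])@p["R"]
    else: w=c@T[:3,:3].T+T[:3,3]
    w[z==0]=np.nan
    return w
def wristT(o,p):
    M=np.eye(4);M[:3,:3]=Ro.from_rotvec(o["ee_rot"]).as_matrix();M[:3,3]=o["tool_pos"]
    return M@np.array(p["T_tool_cam"])
def save(n,im): cv2.imwrite("pics/"+n,np.ascontiguousarray(im[...,::-1]))
E
python3 - <<'E'
from h import *
o=ctrl.get_obs();print(o)
for c in ("top","side"):
    p=ctrl.camera(c);save(c+"0.png",p["img"]);w=pts(p)
    for n in ("case","lid","lamp","jar","bottle","marker_cup","lid_grip"):
        for d in ctrl.masks_of(p,n):
            m=d["pixels"];q=w[m];print(c,n,round(d["conf"],2),np.round(d["rect"]),np.round(np.nanmedian(q,0),3),np.round(np.nanpercentile(q,[2,98],axis=0),3).tolist(),p["img"][m].mean(0).round())
E
```

```text
{'t': 0.0, 'joint_positions': array([-9.64913437e-01,  3.59412044e-01,  1.10312496e-02, -3.52086657e-04,
       -1.22408023e+00, -2.88130773e-01]), 'qd': array([ 0.00118789,  0.00044801,  0.00018034,  0.00077059,  0.00043757,
       -0.00126829]), 'effort': array([-1.44930429e-03, -5.82712913e+01,  2.93066275e+01,  6.99723288e+00,
        7.10776090e-03, -1.41165874e-04]), 'tool_pos': array([ 0.21074317, -0.6407736 ,  0.24759401]), 'ee_rot': array([ 4.96773967e-01, -3.10163953e+00, -2.58239766e-03]), 'contact_force': array([-0.71611537, -0.40249224, -0.58448579]), 'wrist_torque': array([ 0.02963122, -0.00904064, -0.0092385 ]), 'finger_gap': 0.9994593596603948}
top case 0.87 [380. 277. 430. 312.] [ 0.238 -0.273  0.029] [[0.197, -0.336, 0.014], [0.268, -0.232, 0.084]] [106.  64. 113.]
top case 0.58 [506. 164. 580. 232.] [ 0.493 -0.605  0.04 ] [[0.414, -0.689, 0.011], [0.548, -0.545, 0.085]] [133.  95. 136.]
top case 0.56 [338. 144. 408. 215.] [ 0.548 -0.212  0.037] [[0.438, -0.293, 0.02], [0.598, -0.13, 0.082]] [149. 175. 162.]
top lid 0.66 [170. 134. 255. 219.] [0.53  0.201 0.027] [[0
[... 1214 characters left out ...]
.] [0.522 0.22  0.025] [[0.432, 0.111, 0.004], [0.622, 0.308, 0.061]] [172. 159. 148.]
side jar 0.9 [247. 239. 276. 287.] [0.488 0.023 0.071] [[0.47, -0.069, -0.0], [0.532, 0.039, 0.102]] [194. 185. 173.]
side jar 0.23 [298. 132. 370. 251.] [ 0.394 -0.224  0.208] [[0.347, -0.41, 0.0], [0.481, -0.116, 0.242]] [77. 72. 69.]
side bottle 0.8 [152. 434. 210. 480.] [0.366 0.448 0.089] [[0.348, 0.417, 0.004], [0.399, 0.475, 0.131]] [209. 199. 184.]
side marker_cup 0.86 [338. 138. 363. 182.] [ 0.468 -0.428  0.074] [[0.387, -0.547, 0.005], [0.51, -0.238, 0.242]] [141. 123. 106.]
side lid_grip 0.64 [145. 288. 252. 375.] [0.522 0.22  0.025] [[0.431, 0.11, 0.002], [0.622, 0.309, 0.061]] [172. 159. 147.]
```

Run:
```python
import cv2,numpy as np
a=cv2.imread("pics/top0.png");b=cv2.imread("pics/side0.png")
cv2.imwrite("pics/top0c.png",cv2.resize(a[90:340,140:600],(800,435),interpolation=cv2.INTER_CUBIC))
```

```text
(no output)
```

View pics/side0.png

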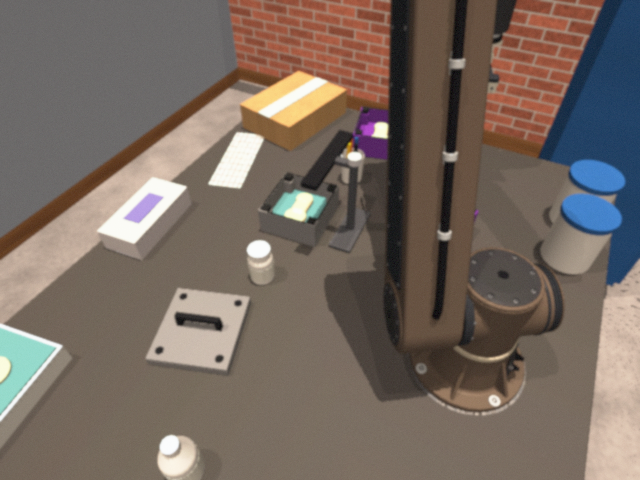

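View pics/top0c.png

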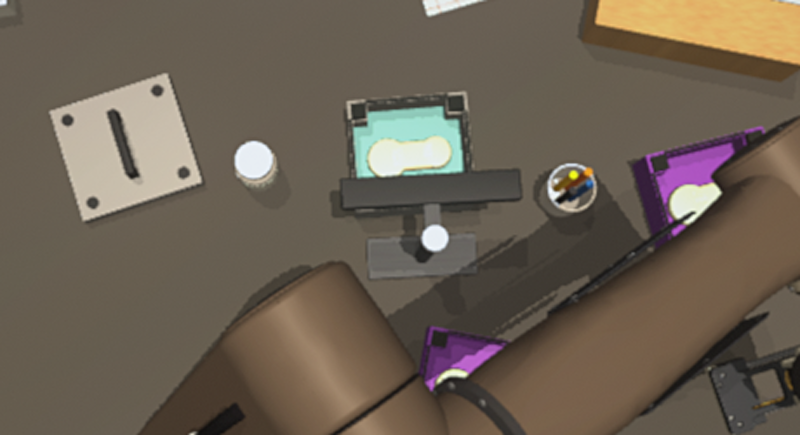

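The real case is the grey one under the lamp (top image 372,180). Its look-alikes are the purple boxes at (543,198) and (405,295). The lid is the grey plate at (212,175); the white box at side (145,215) could be mistaken for it. Next I'll fit poses from depth.

```bash
cat > m.py <<'E'
from h import *
def rect(q):
    (c,s,a)=cv2.minAreaRect((q[:,:2]*1000).astype(np.float32));a=(a+45)%90-45
    return np.round(c,1),np.round(s,1),round(a,2)
E
python3 - <<'E'
from m import *
for c in ("top","side"):
    p=ctrl.camera(c);w=pts(p);x,y,z=w[...,0],w[...,1],w[...,2];im=p["img"].astype(int)
    f=lambda x0,x1,y0,y1,z0,z1:(x>x0)&(x<x1)&(y>y0)&(y<y1)&(z>z0)&(z<z1)
    k=f(.4,.65,.08,.33,.018,.035);print(c,"lid",k.sum(),rect(w[k]),np.median(z[k]))
    k=f(.4,.65,.08,.33,.048,.075);print(c,"grip",k.sum(),rect(w[k]),np.percentile(z[k],95))
    k=f(.4,.65,-.33,-.1,.066,.09);print(c,"rim",k.sum(),rect(w[k]),np.median(z[k]),np.percentile(w[k],[1,99],axis=0).round(3).tolist())
    k=f(.3,.6,-.4,-.05,.2,.235);print(c,"bar",k.sum(),rect(w[k]),np.median(z[k]),np.percentile(w[k],[1,99],axis=0).round(3).tolist())
    k=f(.3,.6,-.4,-.05,.236,.26);print(c,"post",k.sum(),rect(w[k]) if k.sum() else 0)
    if c=="top":
        save("case.png",cv2.resize(p["img"][130:230,320:430],(660,600),interpolation=cv2.INTER_CUBIC))
        k=f(.4,.65,.08,.33,-.01,.08);
o=ctrl.get_obs();p=ctrl.camera("wrist");print(np.round(p["T_tool_cam"],3))
E
```

```text
top lid 4468 (array([533.8, 204.7]), array([176.6, 184.8]), 18.99) 0.02643879052715647
top grip 236 (array([534.5, 204.7]), array([100.8,  14.9]), 18.79) 0.06737599385132041
top rim 640 (array([ 519.9, -213.3]), array([162.2, 170.7]), 5.13) 0.0766659984896866 [[0.434, -0.298, 0.066], [0.604, -0.125, 0.086]]
top bar 2039 (array([ 412.6, -230.9]), array([101.3, 230. ]), 3.6) 0.2260320465463494 [[0.398, -0.341, 0.217], [0.466, -0.117, 0.233]]
top post 174 (array([ 377.9, -232.6]), array([30.7, 30.7]), -44.7)
side lid 5540 (array([533.3, 204.5]), array([176.7, 188.4]), 18.82) 0.025511065930660576
side grip 370 (array([531.8, 205.6]), array([99.4, 15.1]), 18.8) 0.06348785110233471
side rim 841 (array([ 518.3, -212.8]), array([162. , 175.8]), 5.09) 0.07491158022137812 [[0.433, -0.299, 0.066], [0.599, -0.123, 0.082]]
side bar 1389 (array([ 410.8, -230.7]), array([101.4, 235. ]), 3.52) 0.22496749479459194 [[0.365, -0.338, 0.206], [0.463, -0.113, 0.231]]
side post 122 (array([ 375.8, -232. ]), array([31.5, 33.4]), -13.26)
[[-0.001 -0.968 -0.25   0.066]
 [ 1.    -0.001 -0.    -0.001]
 [-0.    -0.25   0.968 -0.137]
 [ 0.     0.     0.     1.   ]]
```

View pics/case.png

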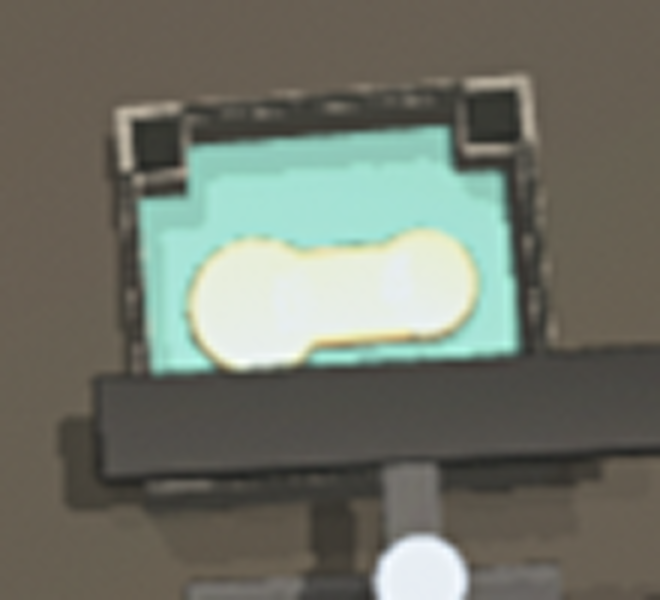

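Case is at (0.519,-0.213) with yaw 5.1°, the lid at (0.5335,0.2045) with yaw 18.9°, and the lamp's far edge at about x = -57 mm in the case frame. The jog has no tilt, so I'll press the near corners from just beyond the bar. About 70% of that load goes to the near pad, which is enough. The camera has to point away from the robot for this, so I'll turn the tool half round over the lid.

```bash
python3 -m jog '[[0,[0,0,-0.055],0],[0,[0,0,-0.055],0],[0,[-0.0356,0.044,0],0],[0,[-0.0356,0.044,0],0],[0,[-0.0356,0.044,0],0],[0,[-0.0356,0.044,0],0],[0,[-0.0356,0.044,0],0],[0,[-0.0356,0.044,0],0],[0,[-0.0356,0.044,0],0],[0,[-0.0356,0.044,0],0]]'
python3 -m jog '[[0,[-0.0356,0.044,0],0],[0,[-0.0356,0.044,0],0],[0,[-0.0356,0.044,0],0],[0,[-0.0356,0.044,0],0],[0,[-0.0356,0.044,0],0],[0,[-0.0356,0.044,0],0],[0,[-0.0356,0.044,0],0],[0,[-0.0356,0.044,0],0],[0,[0,0,0],-0.18],[0,[0,0,0],-0.18]]'
python3 -m jog '[[0,[0,0,0],-0.18],[0,[0,0,0],-0.18],[0,[0,0,0],-0.18],[0,[0,0,0],-0.18],[0,[0,0,0],-0.18],[0,[0,0,0],-0.18],[0,[0,0,0],-0.18],[0,[0,0,0],-0.18],[0,[0,0,0],-0.18],[0,[0,0,0],-0.18]]'
python3 -m jog '[[0,[0,0,0],-0.18],[0,[0,0,0],-0.18],[0,[0,0,0],-0.18],[0,[0,0,0],-0.18],[0,[0,0,0],-0.18],[0,[0,0,0],-0.09],[0,[0,0,0],0]]'
```

```text
t: 2.2
tool_pos: [0.3716, -0.2161, 0.359]
ee_rot: [-0.497, 3.101, -0.001]
contact_force: [1.2, 0.1, 0.2]
finger_gap: 0.998
t: 3.45
tool_pos: [0.532, 0.2064, 0.358]
ee_rot: [1.054, -2.958, 0.001]
contact_force: [0.3, -0.1, 0.4]
finger_gap: 1.002
t: 4.7
tool_pos: [0.5319, 0.2055, 0.3587]
ee_rot: [-2.973, 1.015, -0.0]
contact_force: [0.2, -0.5, -0.2]
finger_gap: 0.997
t: 5.58
tool_pos: [0.5319, 0.2055, 0.3586]
ee_rot: [-3.1, -0.509, -0.0]
contact_force: [-0.1, 0.2, 0.3]
finger_gap: 0.998
```

```bash
cat >> m.py <<'E'
def todo(X,yaw_deg,o=None):
    "tool-frame shift and twist from the measured pose to world X, tool-x yaw"
    o=o or ctrl.get_obs();R=Ro.from_rotvec(o["ee_rot"]).as_matrix()
    y=np.arctan2(R[1,0],R[0,0]);d=R.T@(np.array(X)-o["tool_pos"])
    print("yaw",round(np.degrees(y),2),"shift",d.round(4),"twist",round(float(-(np.radians(yaw_deg)-y)),4))
E
python3 - <<'E'
from m import *
o=ctrl.get_obs();p=ctrl.camera("wrist");w=pts(p,wristT(o,p));save("w1.png",p["img"])
x,y,z=np.moveaxis(w,-1,0)
for a,b in((.018,.035),(.05,.075)):
    k=(z>a)&(z<b)&(abs(x-.53)<.13)&(abs(y-.2)<.13);print(k.sum(),rect(w[k]),np.median(z[k]))
todo([.533,.2045,.052],18.85,o)
E
```

```text
16435 (array([533.7, 205.3]), array([174.2, 184.5]), 18.88) 0.026916429711390633
903 (array([534.3, 205.4]), array([98.8, 14. ]), 18.85) 0.06254522784630784
yaw 18.65 shift [0.0006 0.0013 0.3066] twist -0.0035
```

View pics/w1.png

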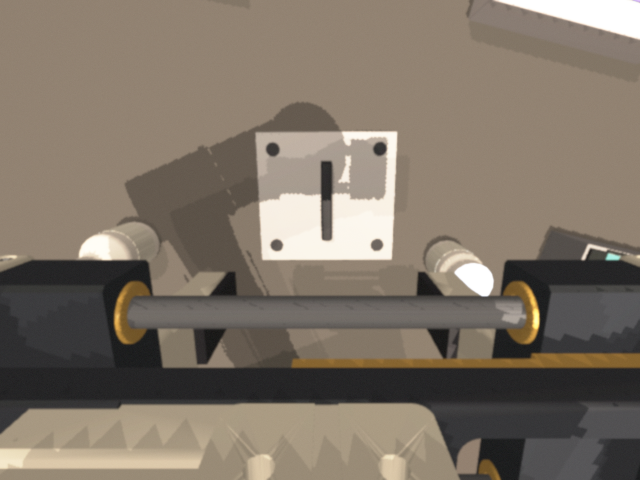

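The wrist view shows the grey lid with four black discs (275,148; 380,148; 277,245; 377,245) and its grip bar at (327,200). The choice is right, and the measurements agree. Now the grasp.

```bash
python3 -m jog '[[0,[0.0017,0.001,0.055],-0.0035],[0,[0,0,0.055],0],[0,[0,0,0.055],0],[0,[0,0,0.055],0],[0,[0,0,0.05],0],[0,[0,0,0.025],0],[0,[0,0,0.0095],0],[0,[0,0,0],0]]' 30
python3 -m jog '[[1,[0,0,0],0],[1,[0,0,0],0],[1,[0,0,0],0],[1,[0,0,0],0],[1,[0,0,0],0],[1,[0,0,0],0],[1,[0,0,0],0]]' 40
python3 -m jog '[[1,[0,0,-0.01],0],[1,[0,0,-0.03],0],[1,[0,0,-0.04],0],[1,[0,0,-0.035],0],[1,[0,0,0],0]]'
```

```text
t: 6.62
tool_pos: [0.5341, 0.2052, 0.0542]
ee_rot: [3.099, 0.514, -0.0]
contact_force: [-0.2, 1.0, 0.7]
finger_gap: 1.001
t: 7.5
tool_pos: [0.5339, 0.2051, 0.054]
ee_rot: [3.099, 0.515, -0.0]
contact_force: [0.1, 0.0, 0.4]
finger_gap: 0.261
t: 8.12
tool_pos: [0.535, 0.206, 0.1722]
ee_rot: [-3.096, -0.515, -0.007]
contact_force: [-0.3, 0.8, -5.3]
finger_gap: 0.153
```

```bash
python3 -m jog '[[1,[0,0,-0.005],0.06],[1,[0,0,-0.007],0.06],[1,[0,0,0],0.06],[1,[0,0,0],0.0609],[1,[0,0.015,0],0],[1,[-0.002,0.03,0],0],[1,[-0.002,0.035,0],0],[1,[-0.002,0.035,0],0],[1,[-0.002,0.035,0],0],[1,[-0.002,0.035,0],0]]'
python3 -m jog '[[1,[-0.002,0.035,0],0],[1,[-0.002,0.035,0],0],[1,[-0.002,0.035,0],0],[1,[-0.002,0.035,0],0],[1,[0,0.035,0],0],[1,[0,0.035,0],0],[1,[0,0.02,0],0],[1,[0,0.004,0],0],[1,[0,0,0],0],[1,[0,0,0],0]]'
python3 - <<'E'
from m import *
o=ctrl.get_obs()
print(o["tool_pos"],o["contact_force"],o["finger_gap"])
p=ctrl.camera("side");save("s2.png",p["img"][60:300,180:500].repeat(2,0).repeat(2,1))
w=pts(p);x,y,z=np.moveaxis(w,-1,0)
k=(z>.143)&(z<.168)&(x>.42)&(x<.66)&(abs(y+.21)<.13);print(k.sum(),rect(w[k]),np.median(z[k]))
q=w[k];q=q[abs(q[:,2]-np.median(q[:,2]))<.006];A=np.c_[q[:,:2],np.ones(len(q))];print(len(q),np.linalg.lstsq(A,q[:,2],rcond=None)[0])
p=ctrl.camera("top");w=pts(p);x,y,z=np.moveaxis(w,-1,0)
k=(z>.143)&(z<.168)&(x>.42)&(x<.66)&(abs(y+.21)<.13);print(k.sum(),rect(w[k]),np.median(z[k]))
E
```

```text
t: 9.38
tool_pos: [0.5393, 0.0181, 0.1802]
ee_rot: [3.138, 0.14, -0.003]
contact_force: [1.1, 0.8, -4.4]
finger_gap: 0.157
t: 10.62
tool_pos: [0.553, -0.2131, 0.181]
ee_rot: [-3.138, -0.141, 0.0]
contact_force: [0.7, -0.3, -4.0]
finger_gap: 0.161
[ 0.55301394 -0.21305246  0.18099278] [ 0.68806922 -0.28649174 -3.96974522] 0.16065491546033955
1454 (array([ 552.9, -211.1]), array([173.7, 187.3]), 6.25) 0.14437779552212043
1391 [-7.36457214e-05  4.29787677e-04  1.44577531e-01]
1510 (array([ 546.2, -216.2]), array([144. , 184.4]), 2.62) 0.14566790650664002
```

View pics/s2.png

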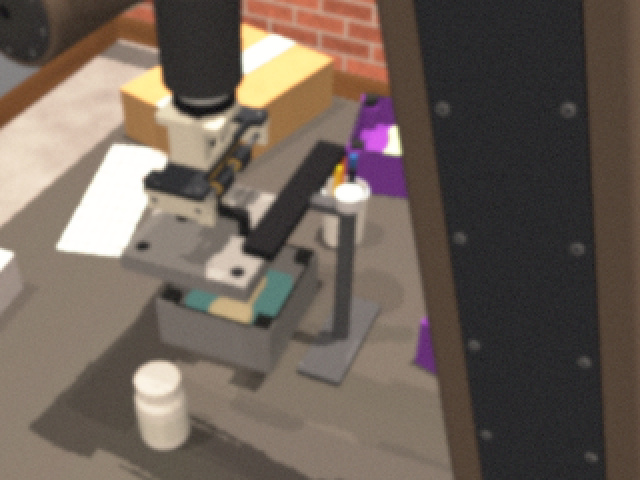

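Lid is over the case, level and clear of the bar. It hangs lower than planned, because the fingers were still closing when I lifted. I'll measure that, and check the jar.

Run:
```python
from m import *
o=ctrl.get_obs()
p=ctrl.camera("side");w=pts(p);x,y,z=np.moveaxis(w,-1,0)
k=(z>.12)&(z<.16)&(x>.42)&(x<.66)&(abs(y+.21)<.13);h,e=np.histogram(z[k],bins=np.arange(.12,.162,.002));print(dict(zip(e.round(3),h)))
k&=abs(z-np.median(z[k]))<.006
q=w[k];print(rect(q),np.median(z[k]));A=np.c_[q[:,0]-.553,q[:,1]+.213,np.ones(len(q))];s=np.linalg.lstsq(A,q[:,2],rcond=None)[0];print(s,(A@s-q[:,2]).std())
d=ctrl.masks_of(p,"jar");print([(round(i["conf"],2),np.nanmedian(w[i["pixels"]],0).round(3)) for i in d])
p=ctrl.camera("wrist");w=pts(p,wristT(o,p));x,y,z=np.moveaxis(w,-1,0)
k=(z>.12)&(z<.16)&(x>.42)&(x<.66)&(abs(y+.21)<.13);q=w[k];print(k.sum(),rect(q) if len(q) else 0,np.median(z[k]),np.percentile(q,[1,99],axis=0).round(3).tolist())
q=q[abs(q[:,2]-np.median(z[k]))<.006];A=np.c_[q[:,0]-.553,q[:,1]+.213,np.ones(len(q))];print(np.linalg.lstsq(A,q[:,2],rcond=None)[0])
```

```text
{np.float64(0.12): np.int64(44), np.float64(0.122): np.int64(50), np.float64(0.124): np.int64(45), np.float64(0.126): np.int64(38), np.float64(0.128): np.int64(45), np.float64(0.13): np.int64(41), np.float64(0.132): np.int64(51), np.float64(0.134): np.int64(49), np.float64(0.136): np.int64(45), np.float64(0.138): np.int64(43), np.float64(0.14): np.int64(154), np.float64(0.142): np.int64(801), np.float64(0.144): np.int64(791), np.float64(0.146): np.int64(140), np.float64(0.148): np.int64(10), np.float64(0.15): np.int64(4), np.float64(0.152): np.int64(7), np.float64(0.154): np.int64(4), np.float64(0.156): np.int64(0), np.float64(0.158): np.int64(5), np.float64(0.16): np.int64(0)}
(array([ 552.7, -213.5]), array([174.7, 186.9]), 5.14) 0.14394883937357097
[ 0.00326588 -0.00365539  0.14393843] 0.0016605818656114121
[(0.91, array([0.488, 0.024, 0.072]))]
56128 (array([ 573.7, -211.6]), array([135.2, 184.5]), 5.11) 0.14528257490553675 [[0.56, -0.299, 0.144], [0.645, -0.119, 0.147]]
[0.00212103 0.00130322 0.1451676 ]
```

```bash
python3 -m jog '[[1,[-0.012,-0.001,0],0],[1,[-0.015,-0.001,0],0],[1,[-0.007,-0.001,0],0],[1,[0,0,0.012],0],[1,[0,0,0.015],0],[1,[0,0,0.006],0],[1,[0,0,0],0],[1,[0,0,0],0]]'
python3 - <<'E'
from m import *
o=ctrl.get_obs();todo([.519,-.213,.125],5.1,o);print(o["contact_force"])
for c in("side","top"):
    p=ctrl.camera(c);w=pts(p);x,y,z=np.moveaxis(w,-1,0)
    k=(z>.105)&(z<.12)&(x>.4)&(x<.63)&(abs(y+.21)<.13);q=w[k];print(rect(q),np.median(z[k]))
    k=(z>.067)&(z<.079)&(x>.4)&(x<.63)&(abs(y+.21)<.11);q=w[k];print(rect(q))
    if c=="side":save("s3.png",cv2.resize(p["img"][150:260,220:370],None,fx=4,fy=4,interpolation=2))
E
```

```text
t: 11.88
tool_pos: [0.5194, -0.2139, 0.1481]
ee_rot: [3.138, 0.14, 0.0]
contact_force: [0.5, 0.3, -4.8]
finger_gap: 0.158
yaw 5.09 shift [-0.0003 -0.0009  0.0231] twist -0.0001
[ 0.46329461  0.32409211 -4.84031984]
(array([ 518.9, -213.6]), array([175. , 188.1]), 4.92) 0.11080989048824617
(array([ 473.1, -175. ]), array([229. , 118.6]), -39.61)
(array([ 495.4, -217.2]), array([123.8, 184.3]), 5.29) 0.11197581095820522
(array([0., 0.]), array([0., 0.]), 0.0)
```

View pics/s3.png

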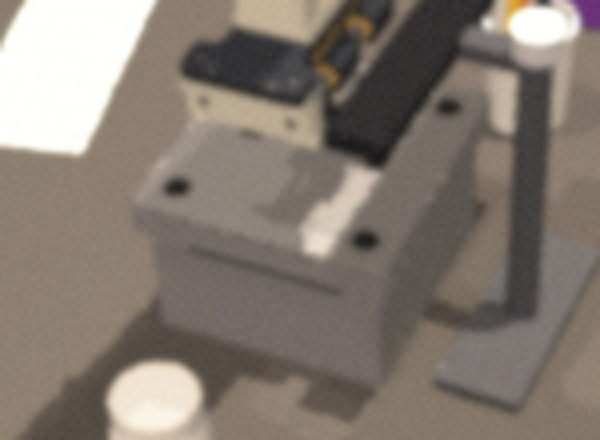

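The lid is right over the case, with about 1 mm offset in the same camera. I'll lower it with force checks.

```bash
python3 -m jog '[[1,[0,-0.0005,0.006],0],[1,[0,-0.0003,0.006],0],[1,[0,0,0.005],0],[1,[0,0,0],0],[1,[0,0,0],0]]'
python3 -m jog '[[1,[0,0,0.003],0],[1,[0,0,0],0]]'
python3 -m jog '[[1,[0,0,0.002],0],[1,[0,0,0],0]]'
```

```text
t: 12.6
tool_pos: [0.5191, -0.2131, 0.1311]
ee_rot: [3.138, 0.14, 0.0]
contact_force: [0.3, -0.5, -4.3]
finger_gap: 0.153
t: 12.85
tool_pos: [0.5188, -0.213, 0.1279]
ee_rot: [-3.138, -0.139, 0.001]
contact_force: [0.7, -0.8, -5.1]
finger_gap: 0.152
t: 13.1
tool_pos: [0.5188, -0.213, 0.1259]
ee_rot: [-3.138, -0.139, 0.0]
contact_force: [0.4, -0.5, -4.4]
finger_gap: 0.16
```

```bash
python3 -m jog '[[1,[0,0,0.0015],0],[1,[0,0,0],0]]'
python3 -m jog '[[1,[0,0,0.001],0],[1,[0,0,0],0]]'
python3 -m jog '[[1,[0,0,0.001],0],[1,[0,0,0],0]]'
```

```text
t: 13.35
tool_pos: [0.5189, -0.213, 0.1244]
ee_rot: [-3.138, -0.139, 0.0]
contact_force: [0.2, -0.2, -5.0]
finger_gap: 0.157
t: 13.6
tool_pos: [0.519, -0.2131, 0.1236]
ee_rot: [3.138, 0.139, 0.0]
contact_force: [-0.1, 0.2, -3.9]
finger_gap: 0.153
t: 13.85
tool_pos: [0.519, -0.213, 0.1233]
ee_rot: [3.138, 0.14, 0.001]
contact_force: [-3.3, 2.3, 5.1]
finger_gap: 0.157
```

```bash
python3 -m jog '[[0,[0,0,-0.0005],0],[0,[0,0,0],0],[0,[0,0,0],0],[0,[0,0,0],0],[0,[0,0,-0.02],0],[0,[0,0,-0.025],0],[0,[0.03,0,-0.01],0],[0,[0.02,0,0],0],[0,[0,0,0],0]]'
python3 - <<'E'
from m import *
o=ctrl.get_obs()
for c in("side","wrist"):
    p=ctrl.camera(c);w=pts(p,wristT(o,p) if c=="wrist" else None);x,y,z=np.moveaxis(w,-1,0)
    k=(z>.079)&(z<.095)&(x>.4)&(x<.63)&(abs(y+.21)<.13);q=w[k];A=np.c_[q[:,0]-.519,q[:,1]+.213,np.ones(len(q))];print(c,k.sum(),rect(q),np.linalg.lstsq(A,q[:,2],rcond=None)[0],np.median(z[k]))
    save(c+"4.png",p["img"] if c=="wrist" else cv2.resize(p["img"][130:260,210:390],None,fx=4,fy=4,interpolation=2))
E
```

```text
t: 14.98
tool_pos: [0.5697, -0.2085, 0.1777]
ee_rot: [3.138, 0.14, -0.0]
contact_force: [-0.5, -0.1, 0.4]
finger_gap: 0.998
side 2671 (array([ 518.8, -213.5]), array([175.5, 189.7]), 5.04) [ 0.00470005 -0.00626411  0.08605055] 0.08600076689536186
wrist 31065 (array([ 543.5, -211.6]), array([130. , 184.1]), 5.1) [ 0.00149979 -0.00345942  0.08752505] 0.08759987073117717
```

View pics/side4.png

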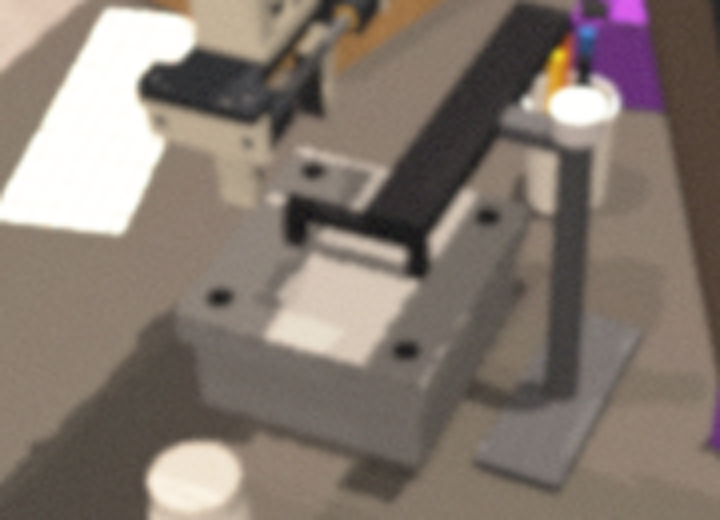

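The lid lies flat and loose on the case, about 1 mm off centre. Next, close the fingers and press far left (pad1) on its disc.

```bash
python3 -m jog '[[1,[0.007,-0.035,0],0],[1,[0.007,-0.035,0],0],[1,[0,0,0],0],[1,[0,0,0],0],[1,[0,0,0],0],[1,[0,0,0.03],0],[1,[0,0,0.03],0],[1,[0,0,0.005],0],[1,[0,0,0],0]]'
python3 -m jog '[[1,[0,0,0.003],0],[1,[0,0,0.0015],0],[1,[0,0,0],0]]'
```

```text
t: 16.2
tool_pos: [0.5767, -0.1381, 0.1134]
ee_rot: [3.138, 0.139, -0.0]
contact_force: [0.5, 0.4, 1.2]
finger_gap: 0.042
t: 16.58
tool_pos: [0.5766, -0.1376, 0.109]
ee_rot: [-3.138, -0.139, -0.001]
contact_force: [0.4, -0.6, 0.3]
finger_gap: 0.004
```

```bash
for i in 1; do python3 -m jog '[[1,[0,0,0.002],0],[1,[0,0,0],0]]'; python3 -m jog '[[1,[0,0,0.002],0],[1,[0,0,0],0]]'; python3 -m jog '[[1,[0,0,0.0015],0],[1,[0,0,0],0]]'; done
```

```text
t: 16.82
tool_pos: [0.5768, -0.1376, 0.1077]
ee_rot: [3.138, 0.14, 0.002]
contact_force: [-2.8, 1.7, 8.0]
finger_gap: 0.005
t: 17.08
tool_pos: [0.5769, -0.1376, 0.1062]
ee_rot: [3.138, 0.141, 0.002]
contact_force: [-3.9, 2.0, 11.5]
finger_gap: 0.002
t: 17.32
tool_pos: [0.577, -0.1375, 0.1049]
ee_rot: [3.138, 0.141, 0.003]
contact_force: [-5.0, 3.1, 13.4]
finger_gap: 0.008
```

```bash
python3 -m jog '[[1,[0,0,0.0015],0],[1,[0,0,0],0]]'; python3 -m jog '[[1,[0,0,0.001],0],[1,[0,0,0],0]]'; python3 -m jog '[[1,[0,0,0.001],0],[1,[0,0,0],0]]'
```

```text
t: 17.58
tool_pos: [0.5771, -0.1375, 0.1043]
ee_rot: [3.138, 0.141, 0.003]
contact_force: [-6.7, 3.5, 19.3]
finger_gap: 0.005
t: 17.82
tool_pos: [0.5771, -0.1375, 0.1041]
ee_rot: [3.138, 0.142, 0.004]
contact_force: [-8.8, 5.7, 28.0]
finger_gap: 0.007
t: 18.08
tool_pos: [0.5772, -0.1375, 0.1041]
ee_rot: [3.137, 0.142, 0.005]
contact_force: [-11.0, 6.8, 34.2]
finger_gap: 0.007
```

```bash
python3 -m jog '[[1,[0,0,-0.03],0],[1,[0,0,-0.03],0],[1,[-0.016,0.035,0],0],[1,[-0.016,0.035,0],0],[1,[-0.016,0.035,0],0],[1,[-0.016,0.036,0],0],[1,[0,0,0],0.0262],[1,[0,0,0],0]]'
cat >> m.py <<'E'
def lidfit(c="side"):
    o=ctrl.get_obs();p=ctrl.camera(c);w=pts(p,wristT(o,p) if c=="wrist" else None);x,y,z=np.moveaxis(w,-1,0)
    k=(z>.072)&(z<.1)&(x>.42)&(x<.63)&(abs(y+.213)<.11)
    a=np.radians(5.1);u=(x-.519)*np.cos(a)+(y+.213)*np.sin(a);v=-(x-.519)*np.sin(a)+(y+.213)*np.cos(a)
    k&=(abs(u)<.083)&(abs(v)<.09)
    for _ in range(4):
        A=np.c_[u[k],v[k],np.ones(k.sum())];s=np.linalg.lstsq(A,z[k],rcond=None)[0];k=k&(abs(z-(s[0]*u+s[1]*v+s[2]))<.004)
    print(c,k.sum(),"corner heights mm 0..3:",[round(1000*float(s@[i,j,1]),1) for i,j in((-.065,.07),(.065,.07),(.065,-.07),(-.065,-.07))])
    return p,w
def gap(w):
    x,y,z=np.moveaxis(w,-1,0);a=np.radians(3.6);e=(x-.463)*np.cos(a)+(y+.2277)*np.sin(a)
    for h in np.arange(.14,.3,.02):
        k=(z>h)&(z<h+.02)&(e>.004)&(e<.15)&(abs(y+.213)<.2);print(round(h,2),k.sum(),np.percentile(e[k],[1,5,20]).round(4) if k.sum()>9 else "")
E
python3 - <<'E'
from m import *
print(ctrl.get_obs()["contact_force"])
p,w=lidfit("side");lidfit("wrist");gap(w);todo([.5165,-.284,.12],3.6)
E
```

```text
t: 19.08
tool_pos: [0.5252, -0.2838, 0.1596]
ee_rot: [-3.14, -0.097, -0.0]
contact_force: [0.5, 0.2, -0.7]
finger_gap: 0.005
[ 0.48123182  0.21633689 -0.71588734]
side 2310 corner heights mm 0..3: [85.7, 86.1, 86.6, 86.2]
wrist 43925 corner heights mm 0..3: [87.0, 87.3, 87.7, 87.4]
0.14 45 [0.0453 0.0462 0.047 ]
0.16 34 [0.0457 0.0462 0.0468]
0.18 2 
0.2 299 [0.0182 0.0191 0.0215]
0.22 431 [0.0184 0.0189 0.022 ]
0.24 728 [0.0193 0.0228 0.0328]
0.26 171 [0.0344 0.0353 0.0365]
0.28 203 [0.0187 0.0195 0.03  ]
yaw 3.65 shift [-0.0091  0.0003  0.0396] twist 0.0008
```

Lid reads level: corner 1's pad was pressed to a hard stop and the lid rocked back onto the other three. The gripper has 18 mm to the bar. Before pressing near right I want the fingertips' real extents, so I can choose the contact point.

Run:
```python
from m import *
o=ctrl.get_obs();R=Ro.from_rotvec(o["ee_rot"]).as_matrix();print(ctrl.nose_length)
for c in("side","top"):
    p=ctrl.camera(c);w=pts(p);t=(w-o["tool_pos"])@R
    for a in np.arange(-.09,.024,.01):
        k=(t[...,2]>a)&(t[...,2]<a+.01)&(abs(t[...,0])<.06)&(abs(t[...,1])<.12)
        if k.sum()>8: print(c,round(a,3),k.sum(),np.percentile(t[k][:,:2],[2,98],axis=0).round(3).tolist())
    if c=="side":save("s5.png",cv2.resize(p["img"][110:240,230:390],None,fx=5,fy=4.6,interpolation=2))
```

```text
0.022
side -0.09 617 [[-0.039, -0.097], [0.034, 0.091]]
side -0.08 155 [[-0.04, -0.096], [0.034, 0.086]]
side -0.07 266 [[-0.04, -0.094], [0.028, 0.084]]
side -0.06 200 [[-0.04, -0.09], [0.035, 0.084]]
side -0.05 86 [[-0.039, -0.089], [0.034, 0.084]]
side -0.02 17 [[-0.012, -0.02], [-0.01, 0.009]]
side -0.01 21 [[-0.013, -0.017], [-0.009, 0.015]]
side -0.0 22 [[-0.013, -0.017], [-0.007, 0.016]]
side 0.01 23 [[-0.012, -0.017], [0.005, 0.018]]
top -0.09 918 [[-0.037, -0.095], [0.036, 0.096]]
top -0.08 74 [[-0.038, -0.09], [0.002, 0.09]]
top -0.07 254 [[-0.06, -0.087], [-0.024, 0.071]]
top -0.06 70 [[-0.051, -0.086], [-0.023, 0.083]]
```

View pics/s5.png

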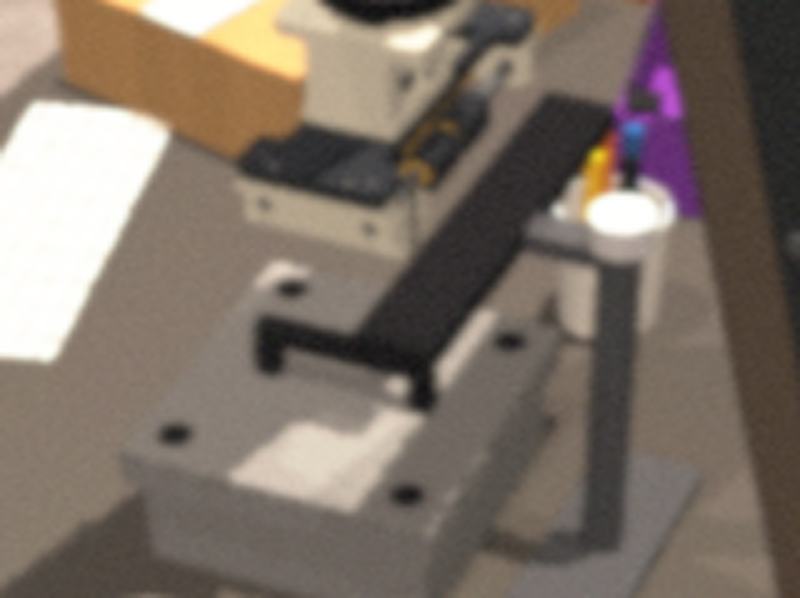

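The gripper is a low slab with a narrower neck above it. At pressing height the slab might pass under the bar, so I'll take the profile in finer steps.

Run:
```python
from m import *
o=ctrl.get_obs();R=Ro.from_rotvec(o["ee_rot"]).as_matrix()
T={}
for c in("side","top"):
    p=ctrl.camera(c);w=pts(p);t=(w-o["tool_pos"])@R
    for a in np.arange(-.2,-.04,.006):
        k=(t[...,2]>a)&(t[...,2]<a+.006)&(abs(t[...,0])<.058)&(abs(t[...,1])<.12)&(w[...,0]>.472)
        if k.sum()>8: print(c,round(a,3),k.sum(),np.percentile(t[k][:,0],[2,10,98]).round(3),np.percentile(t[k][:,1],[2,98]).round(3))
    k=(w[...,2]>.19)&(w[...,2]<.24)&(w[...,0]<.468)&(w[...,0]>.42)&(abs(w[...,1]+.23)<.1);z=w[k][:,2];print("bar z",np.percentile(z,[1,5,50,95,99]).round(4))
```

```text
side -0.2 109 [-0.046 -0.044  0.034] [-0.046  0.005]
side -0.194 99 [-0.047 -0.046  0.031] [-0.046  0.001]
side -0.188 94 [-0.047 -0.045  0.031] [-0.045  0.007]
side -0.182 92 [-0.047 -0.045  0.03 ] [-0.046  0.001]
side -0.176 78 [-0.046 -0.044  0.033] [-0.046  0.009]
side -0.164 25 [-0.032 -0.026  0.007] [-0.033 -0.005]
side -0.158 111 [-0.037 -0.034  0.027] [-0.036  0.01 ]
side -0.152 82 [-0.038 -0.036  0.027] [-0.038  0.002]
side -0.146 234 [-0.04  -0.037  0.037] [-0.051  0.009]
side -0.14 87 [-0.04  -0.04   0.034] [-0.051  0.01 ]
side -0.134 50 [-0.037 -0.022  0.022] [-0.051 -0.016]
side -0.128 49 [-0.023 -0.022  0.022] [-0.052 -0.011]
side -0.122 44 [-0.024 -0.023  0.02 ] [-0.051 -0.03 ]
side -0.116 48 [-0.024 -0.023  0.02 ] [-0.052  0.014]
side -0.11 57 [-0.024 -0.023  0.019] [-0.052  0.011]
side -0.104 57 [-0.023 -0.023  0.02 ] [-0.051  0.013]
side -0.098 82 [-0.026 -0.025  0.019] [-0.051  0.013]
side -0.092 308 [-0.038 -0.03   0.033] [-0.096  0.092]
side -0.086 331 [-0.04  -0.035  0.035] [-0.097  0.092]
side -0.08 98 [-0.04  -0.039  0.034] [-0.097  0.078]
side -0.074 101 [-0.
[... 590 characters left out ...]
.006] [-0.049 -0.025]
top -0.146 127 [-0.038 -0.037  0.019] [-0.049 -0.009]
top -0.14 28 [-0.038 -0.037  0.018] [-0.049  0.   ]
top -0.122 9 [-0.021 -0.02   0.008] [-0.05  -0.048]
top -0.11 11 [-0.022 -0.021  0.02 ] [-0.05  -0.048]
top -0.098 37 [-0.037 -0.033  0.031] [-0.093  0.091]
top -0.092 646 [-0.036 -0.028  0.036] [-0.094  0.096]
top -0.086 391 [-0.037 -0.03   0.036] [-0.095  0.096]
top -0.08 43 [-0.038 -0.038  0.025] [-0.095  0.095]
top -0.074 88 [-0.038 -0.037 -0.025] [-0.038  0.09 ]
top -0.068 140 [-0.038 -0.037 -0.024] [-0.068  0.071]
top -0.062 98 [-0.038 -0.038 -0.023] [-0.064  0.073]
top -0.056 20 [-0.038 -0.038 -0.025] [-0.083  0.086]
bar z [0.217  0.221  0.2262 0.2311 0.2327]
```

The slab tops out about 92 mm above the TCP, then a 46 mm wide neck runs up to 134 mm. With the TCP between 0.091 and 0.111 m, the slab fits below the bar and the neck stands beside it. I can come down outside the bar and slide in, which puts the press point about 16 mm nearer the corner.

```bash
python3 -m jog '[[1,[0,0.008,0.02],0],[1,[0,0,0.02],0],[1,[0,0,0.0085],0],[1,[0,0,0],0]]'; python3 -m jog '[[1,[-0.008,0,0],0],[1,[-0.008,0,0],0],[1,[0,0,0],0]]'
```

```text
t: 19.88
tool_pos: [0.5257, -0.2915, 0.1107]
ee_rot: [-3.14, -0.099, 0.002]
contact_force: [1.1, -1.1, -0.6]
finger_gap: 0.004
t: 20.25
tool_pos: [0.5092, -0.2928, 0.1117]
ee_rot: [3.14, 0.098, 0.001]
contact_force: [0.1, 0.1, 0.1]
finger_gap: 0.002
```

Run:
```python
from m import *
p,w=lidfit("side");o=ctrl.get_obs();print(o["tool_pos"],o["contact_force"]);gap(w)
save("s6.png",cv2.resize(p["img"][110:240,230:390],None,fx=5,fy=4.6,interpolation=2))
```

```text
side 2210 corner heights mm 0..3: [85.6, 85.9, 86.7, 86.4]
[ 0.50959896 -0.29287947  0.11168687] [ 0.33673676 -0.41581881  0.20901631]
0.14 21 [0.038  0.0391 0.0448]
0.16 99 [0.0288 0.0331 0.0393]
0.18 527 [0.0094 0.0149 0.0183]
0.2 231 [0.0152 0.0163 0.0185]
0.22 136 [0.0185 0.0191 0.0224]
0.24 333 [0.0046 0.0061 0.0147]
0.26 165 [0.005  0.0068 0.0123]
0.28 192 [0.005  0.0061 0.0148]
```

View pics/s6.png

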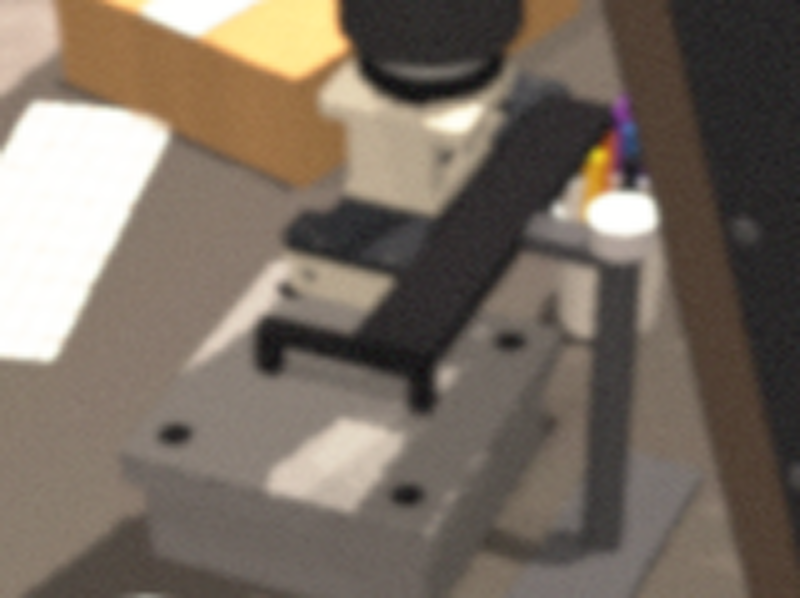

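```bash
python3 -m jog '[[1,[0,0,0.0012],0],[1,[-0.004,0,0],0],[1,[0,0,0],0]]'; python3 -m jog '[[1,[-0.005,0,0],0],[1,[-0.005,0,0],0],[1,[0,0,0],0]]';  python3 -m jog '[[1,[0,0,0.002],0],[1,[0,0,0],0]]'; python3 -m jog '[[1,[0,0,0.0015],0],[1,[0,0,0],0]]'
python3 - <<'E'
from m import *
lidfit("side");todo([.495,-.292,.1],3.6)
E
```

```text
t: 20.68
tool_pos: [0.5054, -0.293, 0.1098]
ee_rot: [-3.14, -0.098, 0.001]
contact_force: [0.6, 1.5, 0.1]
finger_gap: 0.005
t: 21.05
tool_pos: [0.4953, -0.2936, 0.1099]
ee_rot: [-3.14, -0.098, 0.0]
contact_force: [0.5, -0.5, -0.8]
finger_gap: 0.002
t: 21.3
tool_pos: [0.4959, -0.2938, 0.1086]
ee_rot: [3.14, 0.099, 0.0]
contact_force: [-2.3, 0.4, 7.8]
finger_gap: 0.007
t: 21.55
tool_pos: [0.496, -0.2938, 0.1078]
ee_rot: [3.139, 0.099, 0.001]
contact_force: [-4.4, 3.5, 13.4]
finger_gap: 0.006
side 2225 corner heights mm 0..3: [85.8, 87.6, 86.9, 85.0]
yaw 3.62 shift [-0.0008 -0.0019  0.0079] twist 0.0004
```

Corner 3 is going down and corner 1 is rising, as wanted. Continuing.

```bash
python3 -m jog '[[1,[0,0,0.0015],0],[1,[0,0,0],0]]'; python3 -m jog '[[1,[0,0,0.0015],0],[1,[0,0,0],0]]'
python3 - <<'E'
from m import *
lidfit("side")
E
```

```text
t: 21.85
tool_pos: [0.4959, -0.2939, 0.1067]
ee_rot: [3.139, 0.099, 0.001]
contact_force: [-6.0, 2.7, 16.5]
finger_gap: 0.005
t: 22.1
tool_pos: [0.4959, -0.294, 0.1055]
ee_rot: [3.139, 0.1, 0.001]
contact_force: [-5.8, 3.0, 17.3]
finger_gap: 0.003
side 2191 corner heights mm 0..3: [86.4, 91.5, 86.9, 81.8]
```

```bash
python3 -m jog '[[1,[0,0,0.001],0],[1,[0,0,0],0]]'; python3 -m jog '[[1,[0,0,0.001],0],[1,[0,0,0],0]]'
python3 - <<'E'
from m import *
lidfit("side")
E
```

```text
t: 22.4
tool_pos: [0.4959, -0.294, 0.1047]
ee_rot: [3.139, 0.1, 0.001]
contact_force: [-7.8, 2.8, 20.5]
finger_gap: 0.005
t: 22.65
tool_pos: [0.496, -0.294, 0.104]
ee_rot: [3.139, 0.1, 0.002]
contact_force: [-7.3, 4.1, 22.0]
finger_gap: 0.007
side 2161 corner heights mm 0..3: [86.0, 87.7, 83.2, 81.5]
```

```bash
python3 -m jog '[[1,[0,0,-0.004],0],[1,[0,0,-0.005],0],[1,[0.01,0,0],0],[1,[0.012,0,0],0],[1,[0.012,0,0],0],[1,[0,0,0],0]]'
python3 - <<'E'
from m import *
lidfit("side");print(ctrl.get_obs()["contact_force"])
E
```

```text
t: 23.45
tool_pos: [0.5308, -0.2913, 0.1098]
ee_rot: [-3.14, -0.099, 0.001]
contact_force: [-1.0, 0.6, -0.1]
finger_gap: 0.006
side 2171 corner heights mm 0..3: [85.8, 85.2, 83.1, 83.7]
[-0.43347348  0.39460356 -0.36307081]
```

Pads 1 and 3 both reached their stops. At 82 mm over corner 3, the outer plate edge already lay on the rim. Pad 2 gave roughly 3.5 mm, still below 4.5. I'll press far right next and finish with near left.

```bash
python3 -m jog '[[1,[0.012,0,-0.01],0],[1,[0.026,-0.003,0],0],[1,[0.026,-0.003,0],0],[1,[0,0,0.008],0],[1,[0,0,0.0045],0],[1,[0,0,0],0]]'; python3 -m jog '[[1,[0,0,0.0015],0],[1,[0,0,0],0]]'; python3 -m jog '[[1,[0,0,0.0015],0],[1,[0,0,0],0]]'; python3 -m jog '[[1,[0,0,0.0015],0],[1,[0,0,0],0]]'
python3 - <<'E'
from m import *
lidfit("side")
E
```

```text
t: 24.25
tool_pos: [0.5924, -0.2815, 0.1075]
ee_rot: [-3.14, -0.098, 0.002]
contact_force: [-0.7, -0.3, -0.5]
finger_gap: 0.003
t: 24.5
tool_pos: [0.5931, -0.2816, 0.1066]
ee_rot: [3.14, 0.098, 0.0]
contact_force: [0.2, -0.3, -0.3]
finger_gap: 0.006
t: 24.75
tool_pos: [0.5933, -0.2816, 0.1054]
ee_rot: [3.14, 0.099, 0.001]
contact_force: [-1.4, 0.0, 3.6]
finger_gap: -0.003
t: 25.0
tool_pos: [0.5934, -0.2817, 0.1043]
ee_rot: [3.14, 0.099, 0.001]
contact_force: [-2.2, -0.2, 6.5]
finger_gap: 0.005
side 2176 corner heights mm 0..3: [85.8, 84.3, 82.0, 83.5]
```

```bash
python3 -m jog '[[1,[0,0,0.001],0],[1,[0,0,0],0]]'; python3 -m jog '[[1,[0,0,0.001],0],[1,[0,0,0],0]]'; python3 -m jog '[[1,[0,0,0.001],0],[1,[0,0,0],0]]'; python3 -m jog '[[1,[0,0,0.001],0],[1,[0,0,0],0]]'
python3 - <<'E'
from m import *
lidfit("side")
E
```

```text
t: 25.3
tool_pos: [0.5934, -0.2817, 0.1036]
ee_rot: [3.139, 0.099, 0.001]
contact_force: [-2.5, 1.0, 9.1]
finger_gap: 0.003
t: 25.55
tool_pos: [0.5935, -0.2817, 0.1035]
ee_rot: [3.139, 0.099, 0.002]
contact_force: [-4.9, 3.2, 15.0]
finger_gap: 0.005
t: 25.8
tool_pos: [0.5935, -0.2817, 0.1034]
ee_rot: [3.139, 0.1, 0.002]
contact_force: [-6.8, 4.2, 20.6]
finger_gap: 0.005
t: 26.05
tool_pos: [0.5935, -0.2817, 0.1033]
ee_rot: [3.139, 0.1, 0.003]
contact_force: [-9.4, 6.0, 27.4]
finger_gap: 0.002
side 2165 corner heights mm 0..3: [85.9, 84.2, 81.1, 82.9]
```

Far right hit its stop. Last is near left (pad0): over the grip bar, down outside the bar, slide in.

```bash
python3 -m jog '[[1,[0,0,-0.03],0],[1,[0,0,-0.03],0],[1,[-0.0156,-0.0375,0],0],[1,[-0.0156,-0.0375,0],0],[1,[-0.0155,-0.0375,0],0],[1,[-0.0155,-0.0374,0],0],[1,[0,0,0],0]]'
python3 - <<'E'
from m import *
lidfit("side");lidfit("wrist");todo([.522,-.136,.1105],3.6);todo([.4853,-.136,.1105],3.6)
E
```

```text
t: 26.98
tool_pos: [0.5208, -0.134, 0.1597]
ee_rot: [-3.139, -0.102, -0.001]
contact_force: [0.9, -0.6, 0.6]
finger_gap: 0.006
side 1772 corner heights mm 0..3: [85.9, 83.9, 81.0, 83.0]
wrist 40968 corner heights mm 0..3: [87.2, 85.4, 82.3, 84.1]
yaw 3.66 shift [-0.0002  0.0005  0.0492] twist 0.001
yaw 3.66 shift [-0.0368 -0.0019  0.0492] twist 0.001
```

```bash
python3 -m jog '[[1,[0,0,0.025],0],[1,[0,0,0.02],0],[1,[0,0,0.0045],0],[1,[0,0,0],0]]'; python3 -m jog '[[1,[-0.01,0,0],0],[1,[-0.01,-0.001,0],0],[1,[0,0,0],0]]'; python3 -m jog '[[1,[-0.008,-0.001,0],0],[1,[-0.007,0,0],0],[1,[0,0,0],0]]';python3 -m jog '[[1,[0,0,0.002],0],[1,[0,0,0],0]]'; python3 -m jog '[[1,[0,0,0.0015],0],[1,[0,0,0],0]]'
python3 - <<'E'
from m import *
lidfit("side")
E
```

```text
t: 27.58
tool_pos: [0.5221, -0.1364, 0.1098]
ee_rot: [3.14, 0.097, -0.001]
contact_force: [-1.0, -0.2, 1.4]
finger_gap: 0.008
t: 27.95
tool_pos: [0.5009, -0.136, 0.1105]
ee_rot: [-3.14, -0.098, -0.001]
contact_force: [-0.6, -0.2, -0.1]
finger_gap: 0.006
t: 28.32
tool_pos: [0.4861, -0.136, 0.1099]
ee_rot: [-3.14, -0.098, 0.0]
contact_force: [0.5, -0.1, 1.1]
finger_gap: 0.002
t: 28.58
tool_pos: [0.487, -0.136, 0.1077]
ee_rot: [3.14, 0.099, -0.0]
contact_force: [-0.1, 0.8, 0.1]
finger_gap: 0.004
t: 28.82
tool_pos: [0.487, -0.136, 0.1068]
ee_rot: [3.14, 0.099, 0.0]
contact_force: [-1.5, 1.7, 5.7]
finger_gap: 0.004
side 905 corner heights mm 0..3: [85.3, 81.2, 81.2, 85.2]
```

```bash
python3 -m jog '[[1,[0,0,0.0015],0],[1,[0,0,0],0]]'; python3 -m jog '[[1,[0,0,0.0015],0],[1,[0,0,0],0]]'; python3 -m jog '[[1,[0,0,0.001],0],[1,[0,0,0],0]]'; python3 -m jog '[[1,[0,0,0.001],0],[1,[0,0,0],0]]'
python3 - <<'E'
from m import *
lidfit("side")
E
```

```text
t: 29.12
tool_pos: [0.4869, -0.136, 0.1055]
ee_rot: [3.14, 0.099, 0.0]
contact_force: [-3.1, 1.2, 8.3]
finger_gap: 0.008
t: 29.38
tool_pos: [0.4868, -0.136, 0.104]
ee_rot: [3.14, 0.099, 0.0]
contact_force: [-3.3, 0.8, 9.2]
finger_gap: 0.003
t: 29.62
tool_pos: [0.4868, -0.136, 0.1033]
ee_rot: [3.14, 0.099, 0.0]
contact_force: [-5.2, 2.8, 13.1]
finger_gap: 0.005
t: 29.88
tool_pos: [0.4868, -0.136, 0.1032]
ee_rot: [3.14, 0.1, 0.001]
contact_force: [-8.7, 3.7, 22.6]
finger_gap: 0.003
side 924 corner heights mm 0..3: [80.8, 80.6, 80.7, 80.9]
```

The lid is flat at 80.7 mm at all four corners, which is home once the side camera's offset is allowed for. A little more force to secure it, then back out and inspect.

```bash
python3 -m jog '[[1,[0,0,0.001],0],[1,[0,0,0],0]]'; python3 -m jog '[[1,[0,0,-0.005],0],[1,[0,0,-0.004],0],[1,[0.01,0,0],0],[1,[0.014,0,0],0],[1,[0.016,0,0],0],[1,[0,0,-0.03],0],[1,[0,0,-0.05],0],[1,[0.03,0,-0.05],0],[1,[0.03,0,0],0],[1,[0,0,0],0]]'
python3 - <<'E'
from m import *
p,w=lidfit("side");x,y,z=np.moveaxis(w,-1,0);k=(z>.074)&(z<.09)&(x>.4)&(x<.63)&(abs(y+.21)<.13);print(rect(w[k]))
for n in("jar","bottle","marker_cup"):print(n,[(round(d["conf"],2),np.nanmedian(w[d["pixels"]],0).round(3)) for d in ctrl.masks_of(p,n)][:1])
lidfit("wrist");o=ctrl.get_obs();print(o["contact_force"],o["tool_pos"])
save("s9.png",cv2.resize(p["img"][110:300,220:400],None,fx=4,fy=3.1,interpolation=2))
E
```

```text
t: 30.18
tool_pos: [0.4869, -0.136, 0.1031]
ee_rot: [3.139, 0.1, 0.001]
contact_force: [-12.6, 6.1, 33.9]
finger_gap: 0.003
t: 31.42
tool_pos: [0.5888, -0.1295, 0.2388]
ee_rot: [3.14, 0.098, -0.0]
contact_force: [-0.5, -0.7, 0.1]
finger_gap: 0.003
side 2303 corner heights mm 0..3: [80.8, 80.8, 81.0, 81.0]
(array([ 519., -214.]), array([175.9, 188.6]), 5.32)
jar [(0.75, array([0.488, 0.024, 0.071]))]
bottle [(0.68, array([0.366, 0.448, 0.089]))]
marker_cup [(0.96, array([ 0.467, -0.429,  0.067]))]
wrist 11430 corner heights mm 0..3: [82.1, 82.0, 82.1, 82.2]
[0.51195841 0.64297789 0.3618563 ] [ 0.58599609 -0.12980089  0.23883131]
```

View pics/s9.png

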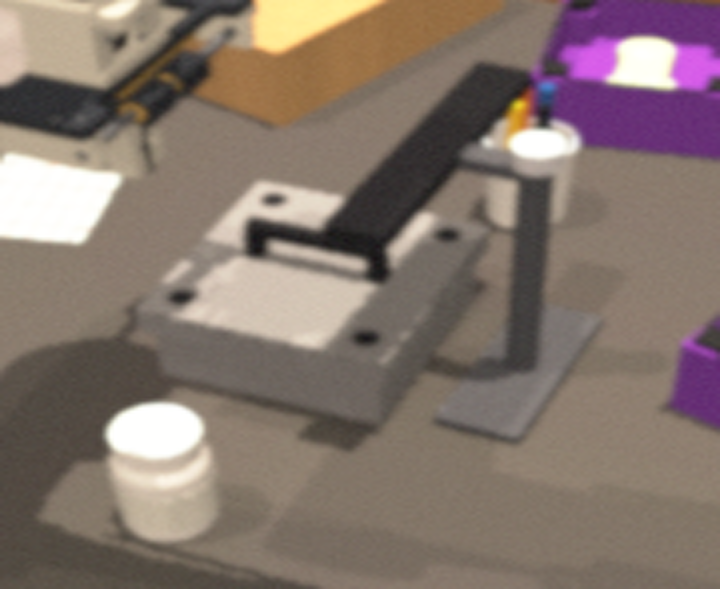

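The lid sits flat, the jar and cup are untouched, and the gripper is clear. Handing in.

```bash
python3 -c "
from rig import ctrl
print(ctrl.job_done())"
```

```text
the job is handed in; nothing more can be done
None
```

I laid the lid loosely on the grey case, let go of it, pressed all four corners to a stop, and handed in at about 31 s. The order was far left, near right, far right, near left. The jog cannot lean the wrist, so for the near corners I slid the gripper's flat body in under the light, with its narrow neck beside the bar. That put the press points some 35–40 mm inboard of the two near discs.

**Last checks:**
- **Lid:** flat, with corner heights of 80.8–81.0 mm in the side camera and 82.0–82.2 mm in the wrist camera (nominal 81 mm). It is about 1 mm off centre and in line within about 0.3°.
- **Jar, bottle and cup:** all at their starting positions.
- **Light:** I saw no sign of contact with it; only the wrist force could tell me.
- **Gripper:** clear of everything, with the force reading near zero.

**What disagreed:**
- **Cameras:** the side and wrist heights differ by about 1.2 mm.
- **Near-right press:** the far-right pad also sank near the end of it, by an estimated 3.5–4 mm. When I then pressed the far-right corner, it reached its stop almost at once. It may therefore have passed 4.5 mm early.
- **Step order:** just before that, the lid measurement showed near right home and far right not yet sunk, so I take the crosswise order as met. The pad values themselves cannot be read, so I could not confirm it.
- **Lid grip:** I lifted the lid before the fingers had fully closed, so it hung about 8 mm lower in the grip than planned, with no other effect.

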